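# Snap the sprung radio stand over its centre, prove it and bolt it

## Robot

A 6-joint arm with a two-finger parallel gripper is mounted at the origin on the work surface. World frame = base frame: x ahead of the robot, y to its left, z up, the work surface at z = 0. Lengths are in m, angles in rad, forces in N, time in s.
With the tool pointing down it reaches from about 0.35 to 0.775 m from the base axis. Payload 7.3 kg.
Tool frame: the origin (TCP) lies midway between the tips of the shut fingers; the grasp point (between the pads) lies 19 mm behind it (robot.grip_depth is the z of the grasp point in the tool frame, in m); z points along the fingers, y is the line along which they close (so a half turn about z gives the same grasp; the last joint's range is limited). The gripper opens to 92 mm and grips with 3 to 60 N. Pads are 19 mm wide; open, the fingers measure 130 mm over their backs; the gripper's body (75 mm by 190 mm) begins 47 mm behind the grasp point.
Start: joints at [0.971, 0.342, 1.524, -0, 1.275, -0.146], TCP at [0.23, 0.472, 0.227] pointing down, gripper open.
Joint ranges: [-2.53, 2.53], [-0.77, 2.02], [0.04, 2.7], [-1, 4.14], [0.28, 2.66], [-3.11, 3.11]. Speed limits (rad/s): [2.57, 2.57, 3.14, 3.14, 3.14, 3.14].

## Interface

Orientations are given as [roll, pitch, yaw] about the fixed x, y, z axes, in that order (R = Rz(yaw) Ry(pitch) Rx(roll)).
In Python, from cell import robot, viewer gives the robot as it stands.
- The arm moves only by the tool step_arm, never from a script. Its argument "increments" is a list of rows, each an object with "delta_pos": the shift along the tool's x, y, z in cm, a list of three; "dr": the turn, a rotation vector about the tool's x, y, z in degrees, a list of three; "fingers": the closure, from -1 (fully open) to 1 (shut), so that 0 is half open. In form: [{"delta_pos": [tx, ty, tz], "dr": [wx, wy, wz], "fingers": fingers}, ...]. A call has exactly 5 rows; each row is the pose to reach, as a shift and turn from the pose commanded when the call began, along the tool's axes at that moment; what a row does not reach only later rows make up. A row lasts 1/8 s, in which the tool goes at most 62.5 mm and 10.7 degrees, less where a joint would pass 70% of its speed; a pose out of reach is approached as far as the arm can. A call with a gripper value outside its range is refused whole. The fingers move at their own pace and stop on an object; "newtons" is the grip in N (left out, the last holds). Time passes only in rows, so rows that repeat a pose let the fingers close, or fill a call up. It gives the time, the measured TCP pose, the force, the opening and the grip force at its end, in the units of the state.
- robot.observe(): the state, without advancing time (a new reading comes with each control period).
- viewer.read_camera(name): name is "side" or "top"; returns the picture (400x640x3 uint8, red, green, blue); there is no depth.
- viewer.camera_params(name): a dict with "K" (3x3 intrinsics, pixels), "T" (4x4, takes a point from camera to world coordinates). Camera axes: x right, y down, z forward; pixel columns grow to the right and rows downward; lengths in m; the calibration is good to about 2 mm. A picture is of the moment at which its call begins. camera_params takes no time and is no camera call.
- robot.hand_in(): hands the job in; it is judged then, once.
The state is a dict: "time": time; "qpos": joint angles; "qvel": joint speeds; "joint_efforts": joint torques, N m; "tool_pos": TCP position; "tool_rot": TCP orientation; "contact_force": force on the tool from outside, world axes, zero at the start; "torque": the same for the moment, N m; "opening": finger opening in m; "grip_force": force on a finger pad.
Only numpy, scipy, OpenCV 4.12 (cv2) and the standard library are available. Lean on these libraries where they do the work, as an engineer would, in place of code of your own. Each camera call takes 0.05 s, during which the arm holds its last target. There are 200 camera calls.

## Task

Set up the fold-over radio stand: from the robot's side push its sprung prop away from the robot, past its over-centre point, until it snaps by itself onto its far stop, and come off it. Then prove it by pressing the prop's rail against that stop with about 10 N for half a second, and only after that slide the bolt knob fully home against its keeper. Never push or press any part of the stand harder than 20 N, and leave the other things on the desk where they are.

Things in the scene. Friction and masses are not known exactly. Their poses are not given: they have to be found in the camera images.
- stand: Heavy dark steel base plate screwed to the desk, 200 (x) x 190 (y) x 20 mm high; origin under its centre. Its +x points away from the robot (yaw within 0.45 rad), z up; all directions below are in this frame. Two aluminium hinge cheeks, 34 x 12 mm, at x 0, y +-66, up to z 60 mm. Bolt keeper: aluminium block 22 x 30 mm at x -55, y +48, up to z 44 mm.
- prop: The sprung prop: two round steel bars (10 mm thick, at y +-48 mm) from the hinge up to a flat black plastic rail. Origin on its hinge axis, which runs along the stand's y through (0, 0, 45) mm; z runs up along the bars, x is the rail's normal. Off the near stop: 5 to 7 N square to the rail, 9 to 12 N if pushed level, 15 N in all with rubbing.
- rail (a point): Centre of the prop's rail, 125 mm from the hinge axis. The rail is a slab 110 mm long (y), 34 mm high (108 to 142 mm from the hinge) and 10 mm thick. On its robot-side (-x) face, the one to push, sits a black rubber pad 70 mm long (y) and as high as the rail; a hand-set screw makes it stand 2 to 10 mm proud of that face, differently each time and not measured.
- prop_joint (a joint): Angle, rad. 0: on its near stop, leaning 0.70 from upright to the robot (the start). 0.70: upright. 1.40: on the firm far stop, leaning 0.70 away (pressing 1 mm further is 10 N or so). The over-centre point is at about 0.85: the spring's push fades to nothing there, and beyond it the prop runs away by itself and snaps to 1.40 within a second, where the spring keeps it.
- bolt: Steel sliding bolt on the plate, on the robot's side of the hinge, at x = -55 mm of the stand. Its knob is an upright square steel block 16 x 16 mm, from 23 to 59 mm above the desk. Origin under the knob's centre, 21.5 mm above the desk, axes as the stand's. While the prop is on its near stop it hangs over the bolt.
- knob (a point): Centre of the knob's top, 59.5 mm above the desk.
- bolt_joint (a joint): Travel, m, in the stand's +y direction: 0 fully drawn (knob at y -30 mm), 0.030 fully home on a firm stop (knob at y 0; home is 0.028 or more). Starts between 0 and 0.008; dry friction of about 2.5 N holds it where it is left. Push the knob's -y face; nothing stands within 50 mm of that face below 60 mm height.
- mug: White mug, 80 mm wide, 90 mm high; bystander, to be left alone. Origin under its centre.
- battery: Grey battery pack, 75 x 36 x 30 mm, lying on the desk; bystander, to be left alone.
- quad: Small black quadcopter with clear propellers, about 260 mm across and 45 mm high, on the desk; bystander, to be left alone.
- screwdriver: Screwdriver lying on the desk; bystander, to be left alone.

How it is judged:
On the way, in this order (a step that is already met when the one before it is completed fails the run):
1. the prop has snapped onto its far stop and nothing presses on it (value of joint prop_joint above 1.36 rad and contact force between each of the fingers, the arm and prop below 1 N), for 0.2 s.
2. the fingers press the prop against its far stop with more than 6 N for 0.3 s, the bolt still drawn (contact force between the fingers and prop above 6 N and value of joint prop_joint above 1.36 rad and value of joint bolt_joint below 0.015 m), for 0.3 s.
3. the bolt is slid home (value of joint bolt_joint above 0.028 m and value of joint prop_joint above 1.36 rad), for 0.1 s.
At the end, for the whole second after the job is handed in: The prop rests on its far stop (angle above 1.36 of 1.40 rad) and the bolt is home (travel above 28 of 30 mm), both at rest (all of step 3 and velocity of joint prop_joint between -0.1 and 0.1 rad/s and velocity of joint bolt_joint between -0.01 and 0.01 m/s); the robot touches nothing.
It fails at once if the stand, its prop or its bolt is pushed harder than 22 N (contact force between any of the fingers, the arm and stand above 22 N).
It fails at once if a bystander is moved by more than 15 mm (distance of any of mug, battery, quad, screwdriver from where it was at the start of the episode above 0.015 m).
It also fails if it takes over 69 s, if anything falls off the work surface, if the arm or the gripper's body presses on something with over 40 N, if the wrist force passes 120 N, or if a joint passes its speed limit or range.

## Working session

There is one attempt and no reset: what is moved stays moved. The work goes in short steps, Python scripts to look and compute and a tool call to move; the robot and the scene stay as the last step left them, time stands still between calls to the robot, and variables do not carry over. Pictures are saved under pics/ and viewed, at most 10 in all, crops included, and the job is handed in when it is done.

Besides the shell and the picture viewer there is one more tool, called after "Emit:" as name([rows], argument=value, ...), one row to a line, values as JSON. step_arm: Moves the arm, as the interface text tells. Its arguments: {"type":"object","properties":{"increments":{"type":"array"},"newtons":{"type":"number"}},"required":["increments"]}

```bash
mkdir -p pics; python3 - <<'E'
from cell import robot, viewer
import cv2
for n in("top","side"):
    p=viewer.camera_params(n);print(n,p["K"].round(1).tolist(),p["T"].round(4).tolist())
    cv2.imwrite(f"pics/{n}0.png",viewer.read_camera(n)[:,:,::-1])
s=robot.observe();print(s)
E
```

```text
top [[360.9, 0.0, 323.1], [0.0, 360.9, 201.8], [0.0, 0.0, 1.0]] [[-0.0251, -0.9946, 0.1007, 0.4088], [-0.9996, 0.0266, 0.0128, 0.0104], [-0.0155, -0.1003, -0.9948, 1.2025], [0.0, 0.0, 0.0, 1.0]]
side [[371.6, 0.0, 325.7], [0.0, 371.6, 197.7], [0.0, 0.0, 1.0]] [[0.8069, -0.3304, 0.4896, 0.0227], [-0.5906, -0.4661, 0.6587, -0.6442], [0.0105, -0.8207, -0.5713, 0.6882], [0.0, 0.0, 0.0, 1.0]]
{'time': 0.1, 'qpos': array([ 9.71002753e-01,  3.42608990e-01,  1.52489981e+00, -1.28540966e-05,
        1.27541276e+00, -1.46028322e-01]), 'qvel': array([ 0.00116762, -0.00122799, -0.00170275, -0.00082496,  0.00114909,
        0.00067341]), 'joint_efforts': array([ 2.28141827e-03, -4.32003379e+01, -2.44696176e+01,  7.20661087e-02,
        5.24812506e-02, -4.73355090e-05]), 'tool_pos': array([0.22992789, 0.47157436, 0.2261449 ]), 'tool_rot': array([-3.14027610e+00, -1.81207085e-04,  2.68783103e+00]), 'contact_force': array([-1.06673158,  0.44182146,  0.24790826]), 'torque': array([ 0.0487297 ,  0.0401027 , -0.00495915]), 'grip_force': 0.0, 'opening': 0.09174071597780868}
```

View pics/top0.png

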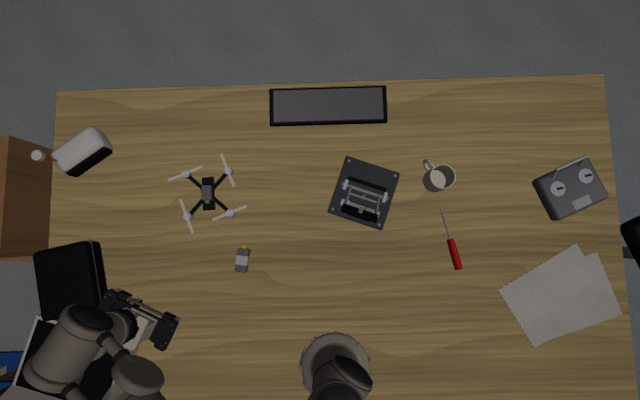

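View pics/side0.png

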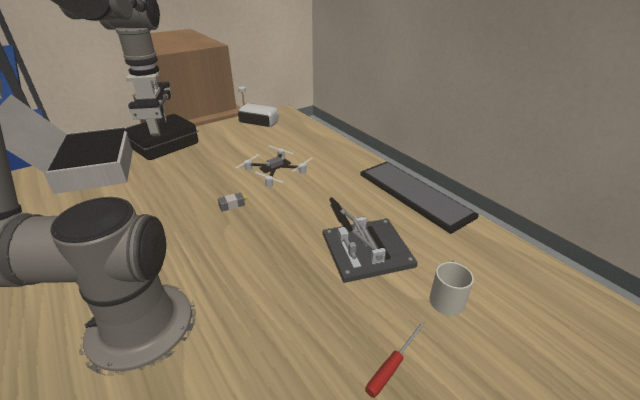

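The top view shows the stand centred near (364,193), turned about −0.3 rad, with the mug at (439,178). In the side view the stand is near (368,248). Next I'll enlarge both.

```bash
python3 - <<'E'
import cv2
a=cv2.imread("pics/top0.png")[145:240,315:410]
b=cv2.imread("pics/side0.png")[190:285,315:420]
f=lambda i,k:cv2.convertScaleAbs(cv2.resize(i,None,fx=k,fy=k,interpolation=cv2.INTER_CUBIC),alpha=1.6,beta=20)
cv2.imwrite("pics/topc.png",f(a,6));cv2.imwrite("pics/sidec.png",f(b,6))
E
```

```text
(no output)
```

View pics/topc.png

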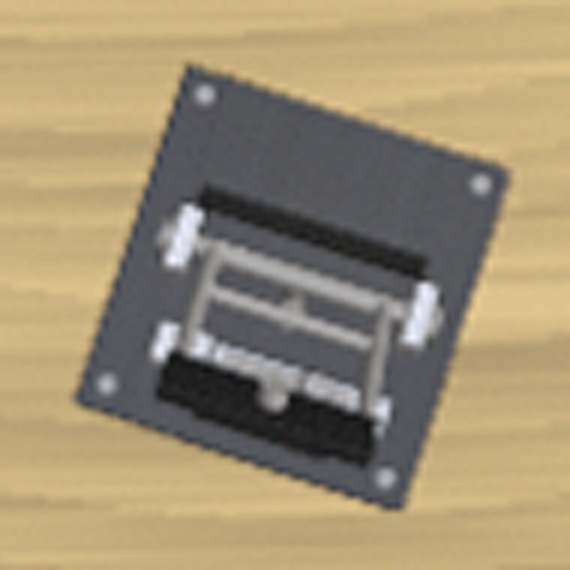

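View pics/sidec.png

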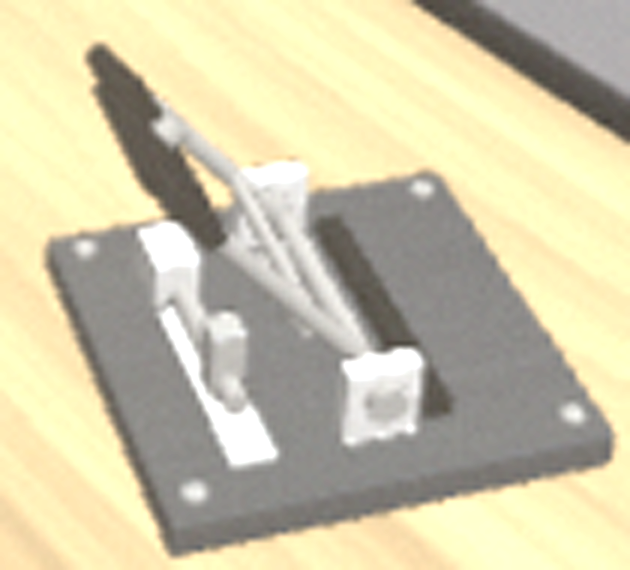

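The plate's top-face corners in the top crop are at (187,65), (510,170), (403,510) and (78,403). In the side crop they are at (50,240), (435,172) and (610,435). I'll fit the pose from these.

```bash
cat > h.py <<'E'
import numpy as np
from scipy.optimize import least_squares
from scipy.spatial.transform import Rotation as Rn
from cell import robot, viewer
P={n:viewer.camera_params(n) for n in("top","side")}
def proj(n,p):
    T=P[n]["T"];c=(np.atleast_2d(p)-T[:3,3])@T[:3,:3];u=c@P[n]["K"].T
    return u[:,:2]/u[:,2:]
def st(p,s):
    c,k=np.cos(s[2]),np.sin(s[2]);p=np.atleast_2d(p)
    return np.c_[s[0]+c*p[:,0]-k*p[:,1],s[1]+k*p[:,0]+c*p[:,1],p[:,2]]
E
python3 - <<'E'
from h import *
cor=lambda *l:np.array([[a*.1,b*.095,.02] for a,b in l])
t=(np.array([(187,65),(510,170),(403,510),(78,403)])+.5)/6-.5+[315,145]
d=(np.array([(50,240),(435,172),(610,435)])+.5)/6-.5+[315,190]
ct=cor((1,1),(1,-1),(-1,-1),(-1,1)); cs=cor((-1,1),(1,1),(1,-1))
ft=lambda s:(proj("top",st(ct,s))-t).ravel()
fs=lambda s:(proj("side",st(cs,s))-d).ravel()
for f in(ft,fs,lambda s:np.r_[ft(s),fs(s)]):
    r=least_squares(f,[.55,-.1,-.3]);print(r.x.round(4),r.fun.round(2))
s=r.x
print("knob y0..-30 top:",[((proj("side",st([[-.055,y,.0595]],s))-[315,190]+.5)*6-.5).round(0).tolist() for y in(-.03,-.022)])
rl=lambda a,y,x=0,l=.125:[l*np.sin(a-.7)+x*np.cos(a-.7),y,.045+l*np.cos(a-.7)-x*np.sin(a-.7)]
print(st([rl(0,0),rl(0,0,-.015),rl(0,0,0,.142),rl(1.4,0)],s).round(3))
E
```

```text
[ 0.5569 -0.1086 -0.3439] [-0.23 -0.35  0.62 -0.38  0.41  0.51 -0.8   0.18]
[ 0.5549 -0.1147 -0.3643] [-1.47 -0.76  0.39 -0.44  0.99  0.57]
[ 0.5568 -0.1112 -0.3554] [ 0.99 -0.54  1.65  0.05  0.78  0.73 -0.23 -0.24 -1.83 -1.41 -0.34 -1.4
  0.63 -0.84]
knob y0..-30 top: [[[221.0, 325.0]], [[215.0, 312.0]]]
[[ 0.481 -0.083  0.141]
 [ 0.471 -0.079  0.131]
 [ 0.471 -0.079  0.154]
 [ 0.632 -0.139  0.141]]
```

Emit:
step_arm([
  {"delta_pos": [-3.6,-3.7,0],"dr": [0,0,-1],"fingers": 1},
  {"delta_pos": [-7.4,-7.5,0],"dr": [0,0,-2],"fingers": 1},
  {"delta_pos": [-11.2,-11.3,0],"dr": [0,0,-4],"fingers": 1},
  {"delta_pos": [-15,-15.2,0],"dr": [0,0,-5],"fingers": 1},
  {"delta_pos": [-19,-19.2,0],"dr": [0,0,-6],"fingers": 1},
], newtons=20)

```text
time: 0.72
tool_pos: [0.3168, 0.2144, 0.2266]
tool_rot: [3.142, 0.0, 2.794]
contact_force: [1.8, 0.8, 0.2]
opening: 0.0465
grip_force: 0.0
```

```bash
cat >> h.py <<'E'
S=np.array([.557,-.110,-.35])
def state():
    o=robot.observe();p=o["tool_pos"];c,k=np.cos(S[2]),np.sin(S[2]);d=p-[S[0],S[1],0]
    q=np.array([c*d[0]+k*d[1],-k*d[0]+c*d[1],d[2]]);f=o["contact_force"]
    print("t",o["time"],"stand pos mm",(q*1e3).round(1),"rpy",o["tool_rot"].round(3),"F stand",
      np.round([c*f[0]+k*f[1],-k*f[0]+c*f[1],f[2]],2),"open",o["opening"].round(4))
    return o,q
def go(x,y,z):
    "delta in tool axes (cm) to stand-frame target (mm)"
    o,_=state();R=Rn.from_euler("xyz",o["tool_rot"])
    w=st([[x/1e3,y/1e3,z/1e3]],S)[0]
    print("delta cm",((R.inv().apply(w-o["tool_pos"]))*100).round(2),
      "dr deg",np.degrees((R.inv()*Rn.from_euler("xyz",[np.pi,0,S[2]+np.pi])).as_rotvec()).round(1))
E
python3 -c "
from h import *
go(-160,0,200)"
```

```text
Traceback (most recent call last):
  File "h.py", line 21, in go
    o,_=state();R=Rn.from_euler("xyz",o["tool_rot"])
        ~~~~~^^
  File "h.py", line 17, in state
    np.round([c*f[0]+k*f[1],-k*f[0]+c*f[1],f[2]],2),"open",o["opening"].round(4))
                                                           ^^^^^^^^^^^^^^^^^^
AttributeError: 'float' object has no attribute 'round'
```

```bash
sed -i 's/,"open",o\["opening"\].round(4)//' h.py; python3 -c "
from h import *
go(-150,0,160)"
```

```text
t 0.725 stand pos mm [-336.9  222.4  226.6] rpy [3.142 0.    2.794] F stand [1.46 1.34 0.18]
delta cm [-18.64 -22.28   6.66] dr deg [0.  0.  0.1]
```

Emit:
step_arm([
  {"delta_pos": [-3.4,-4.4,0],"dr": [0,0,0],"fingers": 1},
  {"delta_pos": [-7.2,-9,1],"dr": [0,0,0],"fingers": 1},
  {"delta_pos": [-11,-13.5,2.5],"dr": [0,0,0],"fingers": 1},
  {"delta_pos": [-14.8,-18,4.5],"dr": [0,0,0],"fingers": 1},
  {"delta_pos": [-18.6,-22.3,6.6],"dr": [0,0,0],"fingers": 1},
])

```text
time: 1.35
tool_pos: [0.4156, -0.0592, 0.1602]
tool_rot: [3.141, 0.001, 2.792]
contact_force: [0.7, 0.3, 0.9]
opening: 0.0008
grip_force: 0.0
```

Emit:
step_arm([
  {"delta_pos": [0,0,1],"dr": [0,0,0],"fingers": 1},
  {"delta_pos": [0,0,2],"dr": [0,0,0],"fingers": 1},
  {"delta_pos": [0,0,3],"dr": [0,0,0],"fingers": 1},
  {"delta_pos": [0,0,3],"dr": [0,0,0],"fingers": 1},
  {"delta_pos": [0,0,3],"dr": [0,0,0],"fingers": 1},
])

```text
time: 1.98
tool_pos: [0.4154, -0.0565, 0.1311]
tool_rot: [3.141, 0.001, 2.794]
contact_force: [0.7, 0.3, 0.3]
opening: 0.0004
grip_force: 0.0
```

```bash
python3 - <<'E'
from h import *
import cv2
go(-120,0,130)
a=viewer.read_camera("side")[140:290,280:440,::-1];b=viewer.read_camera("top")[130:280,290:450,::-1]
cv2.imwrite("pics/c1.png",cv2.convertScaleAbs(cv2.resize(cv2.hconcat([a,b]),None,fx=2.5,fy=2.5,interpolation=cv2.INTER_CUBIC),alpha=1.5,beta=20))
E
```

```text
t 1.975 stand pos mm [-151.3    1.7  131.1] rpy [3.141e+00 1.000e-03 2.794e+00] F stand [0.59 0.52 0.27]
delta cm [-3.13 -0.18  0.11] dr deg [0.  0.  0.1]
```

View pics/c1.png

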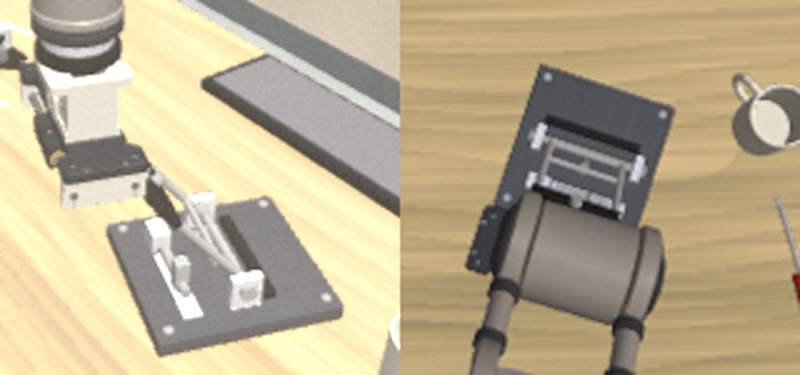

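The hand is in front of the pad (side crop near (110,190)), clear of the rail and lined up with its middle. I'll approach gently.

Emit:
step_arm([
  {"delta_pos": [-0.8,-0.2,0],"dr": [0,0,0],"fingers": 1},
  {"delta_pos": [-1.6,-0.2,0],"dr": [0,0,0],"fingers": 1},
  {"delta_pos": [-2.3,-0.2,0],"dr": [0,0,0],"fingers": 1},
  {"delta_pos": [-2.7,-0.2,0],"dr": [0,0,0],"fingers": 1},
  {"delta_pos": [-2.9,-0.2,0],"dr": [0,0,0],"fingers": 1},
])

```text
time: 2.7
tool_pos: [0.442, -0.069, 0.1306]
tool_rot: [3.142, -0.0, 2.793]
contact_force: [-0.1, -0.6, -0.8]
opening: 0.0005
grip_force: 0.0
```

Emit:
step_arm([
  {"delta_pos": [-0.15,0,0],"dr": [0,0,0],"fingers": 1},
  {"delta_pos": [-0.3,0,0],"dr": [0,0,0],"fingers": 1},
  {"delta_pos": [-0.45,0,0],"dr": [0,0,0],"fingers": 1},
  {"delta_pos": [-0.6,0,0],"dr": [0,0,0],"fingers": 1},
  {"delta_pos": [-0.7,0,0],"dr": [0,0,0],"fingers": 1},
])

```text
time: 3.32
tool_pos: [0.4485, -0.0713, 0.1307]
tool_rot: [3.141, 0.0, 2.793]
contact_force: [0.8, -0.4, -0.9]
opening: 0.0004
grip_force: 0.0
```

Emit:
step_arm([
  {"delta_pos": [-0.15,0,0],"dr": [0,0,0],"fingers": 1},
  {"delta_pos": [-0.3,0,0],"dr": [0,0,0],"fingers": 1},
  {"delta_pos": [-0.45,0,0],"dr": [0,0,0],"fingers": 1},
  {"delta_pos": [-0.6,0,0],"dr": [0,0,0],"fingers": 1},
  {"delta_pos": [-0.7,0,0],"dr": [0,0,0],"fingers": 1},
])

```text
time: 3.95
tool_pos: [0.455, -0.0737, 0.1307]
tool_rot: [3.141, -0.0, 2.793]
contact_force: [-0.3, -0.4, 0.5]
opening: 0.0002
grip_force: 0.2
```

```bash
python3 -c "
from h import *
state()"
```

```text
t 3.95 stand pos mm [-108.2   -0.9  130.7] rpy [ 3.141 -0.     2.793] F stand [-0.17 -0.5   0.51]
```

Emit:
step_arm([
  {"delta_pos": [-0.12,0,0],"dr": [0,0,0],"fingers": 1},
  {"delta_pos": [-0.24,0,0],"dr": [0,0,0],"fingers": 1},
  {"delta_pos": [-0.36,0,0],"dr": [0,0,0],"fingers": 1},
  {"delta_pos": [-0.48,0,0],"dr": [0,0,0],"fingers": 1},
  {"delta_pos": [-0.5,0,0],"dr": [0,0,0],"fingers": 1},
])

```text
time: 4.58
tool_pos: [0.4557, -0.0739, 0.1303]
tool_rot: [-3.141, -0.009, 2.793]
contact_force: [-14.4, 5.6, 11.0]
opening: 0.0003
grip_force: 7.9
```

```bash
python3 -c "
from h import *
state()"
```

```text
t 4.575 stand pos mm [-107.6   -0.9  130.3] rpy [-3.141 -0.009  2.793] F stand [-15.45   0.34  10.96]
```

The fingers caught the pad's top edge and the rubber friction jams a level push, giving about 19 N. I'll back off and follow the rail's arc (forward and up) so there's no rubbing.

Emit:
step_arm([
  {"delta_pos": [0.2,0,0],"dr": [0,0,0],"fingers": 1},
  {"delta_pos": [0.4,0,0],"dr": [0,0,0],"fingers": 1},
  {"delta_pos": [0.6,0,0],"dr": [0,0,0],"fingers": 1},
  {"delta_pos": [0.6,0,0],"dr": [0,0,0],"fingers": 1},
  {"delta_pos": [0.6,0,0],"dr": [0,0,0],"fingers": 1},
])

```text
time: 5.2
tool_pos: [0.4544, -0.0735, 0.1308]
tool_rot: [3.141, 0.001, 2.792]
contact_force: [-0.3, -0.2, -0.4]
opening: 0.0006
grip_force: 0.0
```

```bash
python3 -c "
from h import *
state()"
```

```text
t 5.2 stand pos mm [-108.9   -0.9  130.8] rpy [3.141e+00 1.000e-03 2.792e+00] F stand [-0.16 -0.3  -0.45]
```

Emit:
step_arm([
  {"delta_pos": [-0.1,0,-0.1],"dr": [0,0,0],"fingers": 1},
  {"delta_pos": [-0.2,0,-0.2],"dr": [0,0,0],"fingers": 1},
  {"delta_pos": [-0.3,0,-0.3],"dr": [0,0,0],"fingers": 1},
  {"delta_pos": [-0.4,0,-0.4],"dr": [0,0,0],"fingers": 1},
  {"delta_pos": [-0.4,0,-0.4],"dr": [0,0,0],"fingers": 1},
])

```text
time: 5.82
tool_pos: [0.4566, -0.0743, 0.1342]
tool_rot: [3.142, -0.003, 2.793]
contact_force: [-4.8, 2.3, -3.9]
opening: 0.0006
grip_force: 2.6
```

```bash
python3 -c "
from h import *
state()"
```

```text
t 5.825 stand pos mm [-106.5   -0.9  134.2] rpy [ 3.142e+00 -3.000e-03  2.793e+00] F stand [-5.31  0.52 -3.86]
```

Emit:
step_arm([
  {"delta_pos": [-0.31,0,-0.28],"dr": [0,0,0],"fingers": 1},
  {"delta_pos": [-0.64,0,-0.56],"dr": [0,0,0],"fingers": 1},
  {"delta_pos": [-0.97,0,-0.82],"dr": [0,0,0],"fingers": 1},
  {"delta_pos": [-1.31,0,-1.08],"dr": [0,0,0],"fingers": 1},
  {"delta_pos": [-1.66,0,-1.33],"dr": [0,0,0],"fingers": 1},
])

```text
time: 6.45
tool_pos: [0.4726, -0.0801, 0.1477]
tool_rot: [3.142, -0.002, 2.793]
contact_force: [-4.3, 1.1, -2.6]
opening: 0.0005
grip_force: 2.4
```

```bash
python3 -c "
from h import *
state()"
```

```text
t 6.45 stand pos mm [-89.6  -0.9 147.7] rpy [ 3.142e+00 -2.000e-03  2.793e+00] F stand [-4.39 -0.38 -2.58]
```

Emit:
step_arm([
  {"delta_pos": [-0.48,0,-0.31],"dr": [0,0,0],"fingers": 1},
  {"delta_pos": [-0.96,0,-0.6],"dr": [0,0,0],"fingers": 1},
  {"delta_pos": [-1.46,0,-0.87],"dr": [0,0,0],"fingers": 1},
  {"delta_pos": [-1.97,0,-1.13],"dr": [0,0,0],"fingers": 1},
  {"delta_pos": [-2.49,0,-1.36],"dr": [0,0,0],"fingers": 1},
])

```text
time: 7.08
tool_pos: [0.4973, -0.0892, 0.1618]
tool_rot: [3.142, 0.001, 2.792]
contact_force: [-3.0, 0.1, -1.2]
opening: 0.0004
grip_force: 1.6
```

Emit:
step_arm([
  {"delta_pos": [-0.53,0,-0.21],"dr": [0,0,0],"fingers": 1},
  {"delta_pos": [-1.06,0,-0.4],"dr": [0,0,0],"fingers": 1},
  {"delta_pos": [-1.6,0,-0.57],"dr": [0,0,0],"fingers": 1},
  {"delta_pos": [-2.15,0,-0.72],"dr": [0,0,0],"fingers": 1},
  {"delta_pos": [-2.71,0,-0.84],"dr": [0,0,0],"fingers": 1},
])

```text
time: 7.7
tool_pos: [0.5228, -0.0984, 0.1702]
tool_rot: [3.141, 0.001, 2.793]
contact_force: [-1.8, 0.6, -1.4]
opening: 0.0004
grip_force: 1.0
```

```bash
python3 -c "
from h import *
state()"
```

```text
t 7.7 stand pos mm [-36.1  -0.8 170.2] rpy [3.141e+00 1.000e-03 2.793e+00] F stand [-1.93 -0.02 -1.43]
```

Emit:
step_arm([
  {"delta_pos": [-0.6,0,-0.05],"dr": [0,0,0],"fingers": 1},
  {"delta_pos": [-1.2,0,-0.05],"dr": [0,0,0],"fingers": 1},
  {"delta_pos": [-1.8,0,0],"dr": [0,0,0],"fingers": 1},
  {"delta_pos": [-2.4,0,0],"dr": [0,0,0],"fingers": 1},
  {"delta_pos": [-3,0,0],"dr": [0,0,0],"fingers": 1},
])

```text
time: 8.32
tool_pos: [0.551, -0.1086, 0.17]
tool_rot: [3.141, 0.0, 2.793]
contact_force: [0.1, -0.4, 1.0]
opening: 0.0007
grip_force: 0.4
```

Emit:
step_arm([
  {"delta_pos": [-0.4,0,0],"dr": [0,0,0],"fingers": 1},
  {"delta_pos": [-0.8,0,0],"dr": [0,0,0],"fingers": 1},
  {"delta_pos": [-1.2,0,0],"dr": [0,0,0],"fingers": 1},
  {"delta_pos": [-1.5,0,0],"dr": [0,0,0],"fingers": 1},
  {"delta_pos": [-1.5,0,0],"dr": [0,0,0],"fingers": 1},
])

```text
time: 8.95
tool_pos: [0.5647, -0.1137, 0.17]
tool_rot: [3.142, 0.0, 2.793]
contact_force: [-0.1, -1.1, 0.4]
opening: 0.0002
grip_force: 0.0
```

```bash
python3 - <<'E'
from h import *
import cv2
state()
a=viewer.read_camera("side")[140:290,280:440,::-1];b=viewer.read_camera("top")[130:280,290:450,::-1]
cv2.imwrite("pics/c2.png",cv2.convertScaleAbs(cv2.resize(cv2.hconcat([a,b]),None,fx=2.5,fy=2.5,interpolation=cv2.INTER_CUBIC),alpha=1.5,beta=20))
E
```

```text
t 8.95 stand pos mm [  8.5  -0.8 170. ] rpy [3.142 0.    2.793] F stand [ 0.29 -1.05  0.39]
```

View pics/c2.png

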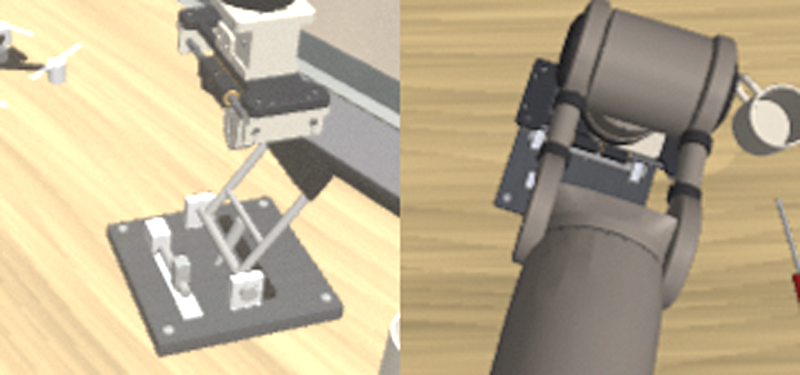

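The prop has snapped over: in the side crop the rail now leans away at (305,175), and the hand reads about 0 N. Next I'll approach the pad along the rail's normal.

Emit:
step_arm([
  {"delta_pos": [-1,0,0.2],"dr": [0,0,0],"fingers": 1},
  {"delta_pos": [-2,0,0.5],"dr": [0,0,0],"fingers": 1},
  {"delta_pos": [-3,0,0.8],"dr": [0,0,0],"fingers": 1},
  {"delta_pos": [-3.8,0,1.1],"dr": [0,0,0],"fingers": 1},
  {"delta_pos": [-4.1,0,1.2],"dr": [0,0,0],"fingers": 1},
])

```text
time: 9.68
tool_pos: [0.6034, -0.1278, 0.1574]
tool_rot: [3.141, -0.001, 2.792]
contact_force: [-0.2, 0.8, -0.9]
opening: 0.0005
grip_force: 0.0
```

Emit:
step_arm([
  {"delta_pos": [-0.15,0,0.13],"dr": [0,0,0],"fingers": 1},
  {"delta_pos": [-0.3,0,0.26],"dr": [0,0,0],"fingers": 1},
  {"delta_pos": [-0.45,0,0.38],"dr": [0,0,0],"fingers": 1},
  {"delta_pos": [-0.6,0,0.5],"dr": [0,0,0],"fingers": 1},
  {"delta_pos": [-0.6,0,0.5],"dr": [0,0,0],"fingers": 1},
])

```text
time: 10.3
tool_pos: [0.6087, -0.1297, 0.1529]
tool_rot: [3.141, -0.0, 2.793]
contact_force: [0.7, -0.2, -0.4]
opening: 0.0006
grip_force: 0.0
```

```bash
python3 -c "
from h import *
state()"
```

```text
t 10.3 stand pos mm [ 55.3  -0.8 152.9] rpy [ 3.141 -0.     2.793] F stand [ 0.77  0.03 -0.43]
```

Emit:
step_arm([
  {"delta_pos": [-0.1,0,0.08],"dr": [0,0,0],"fingers": 1},
  {"delta_pos": [-0.2,0,0.17],"dr": [0,0,0],"fingers": 1},
  {"delta_pos": [-0.3,0,0.25],"dr": [0,0,0],"fingers": 1},
  {"delta_pos": [-0.3,0,0.25],"dr": [0,0,0],"fingers": 1},
  {"delta_pos": [-0.3,0,0.25],"dr": [0,0,0],"fingers": 1},
])

```text
time: 10.92
tool_pos: [0.6115, -0.1307, 0.1505]
tool_rot: [3.141, 0.0, 2.792]
contact_force: [0.1, 0.4, -0.7]
opening: 0.0006
grip_force: 0.0
```

Emit:
step_arm([
  {"delta_pos": [-0.08,0,0.06],"dr": [0,0,0],"fingers": 1},
  {"delta_pos": [-0.15,0,0.12],"dr": [0,0,0],"fingers": 1},
  {"delta_pos": [-0.15,0,0.12],"dr": [0,0,0],"fingers": 1},
  {"delta_pos": [-0.15,0,0.12],"dr": [0,0,0],"fingers": 1},
  {"delta_pos": [-0.15,0,0.12],"dr": [0,0,0],"fingers": 1},
])

```text
time: 11.55
tool_pos: [0.6129, -0.1312, 0.1493]
tool_rot: [3.142, 0.0, 2.793]
contact_force: [0.1, 0.2, 0.0]
opening: 0.0007
grip_force: 0.0
```

Emit:
step_arm([
  {"delta_pos": [-0.05,0,0.04],"dr": [0,0,0],"fingers": 1},
  {"delta_pos": [-0.1,0,0.08],"dr": [0,0,0],"fingers": 1},
  {"delta_pos": [-0.15,0,0.13],"dr": [0,0,0],"fingers": 1},
  {"delta_pos": [-0.15,0,0.13],"dr": [0,0,0],"fingers": 1},
  {"delta_pos": [-0.15,0,0.13],"dr": [0,0,0],"fingers": 1},
])

```text
time: 12.18
tool_pos: [0.6143, -0.1317, 0.148]
tool_rot: [3.141, -0.0, 2.793]
contact_force: [0.5, -0.4, -0.0]
opening: 0.0005
grip_force: 0.0
```

Emit:
step_arm([
  {"delta_pos": [-0.05,0,0.04],"dr": [0,0,0],"fingers": 1},
  {"delta_pos": [-0.1,0,0.08],"dr": [0,0,0],"fingers": 1},
  {"delta_pos": [-0.15,0,0.13],"dr": [0,0,0],"fingers": 1},
  {"delta_pos": [-0.15,0,0.13],"dr": [0,0,0],"fingers": 1},
  {"delta_pos": [-0.15,0,0.13],"dr": [0,0,0],"fingers": 1},
])

```text
time: 12.8
tool_pos: [0.6158, -0.1322, 0.1467]
tool_rot: [3.141, 0.0, 2.792]
contact_force: [-0.2, -0.5, 0.5]
opening: 0.0005
grip_force: 0.0
```

Emit:
step_arm([
  {"delta_pos": [-0.05,0,0.04],"dr": [0,0,0],"fingers": 1},
  {"delta_pos": [-0.1,0,0.08],"dr": [0,0,0],"fingers": 1},
  {"delta_pos": [-0.15,0,0.13],"dr": [0,0,0],"fingers": 1},
  {"delta_pos": [-0.15,0,0.13],"dr": [0,0,0],"fingers": 1},
  {"delta_pos": [-0.15,0,0.13],"dr": [0,0,0],"fingers": 1},
])

```text
time: 13.42
tool_pos: [0.617, -0.1327, 0.1455]
tool_rot: [3.142, -0.0, 2.793]
contact_force: [-2.3, 0.9, 2.7]
opening: 0.0004
grip_force: 1.6
```

Emit:
step_arm([
  {"delta_pos": [-0.05,0,0.04],"dr": [0,0,0],"fingers": 1},
  {"delta_pos": [-0.1,0,0.08],"dr": [0,0,0],"fingers": 1},
  {"delta_pos": [-0.15,0,0.13],"dr": [0,0,0],"fingers": 1},
  {"delta_pos": [-0.15,0,0.13],"dr": [0,0,0],"fingers": 1},
  {"delta_pos": [-0.15,0,0.13],"dr": [0,0,0],"fingers": 1},
])

```text
time: 14.05
tool_pos: [0.6176, -0.1329, 0.145]
tool_rot: [-3.142, -0.002, 2.793]
contact_force: [-7.2, 2.9, 9.6]
opening: 0.0006
grip_force: 6.3
```

The pressing force is about 12 N, so I'll hold there and then come off.

Emit:
step_arm([
  {"delta_pos": [0,0,0],"dr": [0,0,0],"fingers": 1},
  {"delta_pos": [0,0,0],"dr": [0,0,0],"fingers": 1},
  {"delta_pos": [0,0,0],"dr": [0,0,0],"fingers": 1},
  {"delta_pos": [0,0,0],"dr": [0,0,0],"fingers": 1},
  {"delta_pos": [0,0,0],"dr": [0,0,0],"fingers": 1},
])

```text
time: 14.68
tool_pos: [0.6176, -0.1329, 0.145]
tool_rot: [-3.142, -0.002, 2.793]
contact_force: [-7.3, 2.6, 10.2]
opening: 0.0008
grip_force: 6.3
```

Emit:
step_arm([
  {"delta_pos": [0.3,0,-0.3],"dr": [0,0,0],"fingers": 1},
  {"delta_pos": [0.9,0,-0.9],"dr": [0,0,0],"fingers": 1},
  {"delta_pos": [2,-1,-1.5],"dr": [0,0,0],"fingers": 1},
  {"delta_pos": [4,-2,-1.5],"dr": [0,0,0],"fingers": 1},
  {"delta_pos": [6,-3,-1.5],"dr": [0,0,0],"fingers": 1},
])

```text
time: 15.3
tool_pos: [0.5507, -0.1414, 0.1594]
tool_rot: [-3.141, 0.001, 2.792]
contact_force: [0.4, -0.1, 0.2]
opening: 0.0004
grip_force: 0.0
```

```bash
python3 - <<'E'
from h import *
go(-55,-75,110)
E
```

```text
t 15.3 stand pos mm [  4.9 -31.7 159.4] rpy [-3.141e+00  1.000e-03  2.792e+00] F stand [0.44 0.05 0.18]
delta cm [ 5.99 -4.33  4.94] dr deg [-0.  0.  0.]
```

Emit:
step_arm([
  {"delta_pos": [2,-1.5,0],"dr": [0,0,0],"fingers": 1},
  {"delta_pos": [4,-3,0],"dr": [0,0,0],"fingers": 1},
  {"delta_pos": [5.7,-4.3,1],"dr": [0,0,0],"fingers": 1},
  {"delta_pos": [5.7,-4.3,3],"dr": [0,0,0],"fingers": 1},
  {"delta_pos": [5.7,-4.3,5],"dr": [0,0,0],"fingers": 1},
])

```text
time: 15.92
tool_pos: [0.483, -0.1624, 0.1093]
tool_rot: [-3.141, 0.001, 2.792]
contact_force: [-0.0, -0.8, 0.3]
opening: 0.0003
grip_force: 0.0
```

```bash
python3 - <<'E'
from h import *
import cv2
go(-55,-72,36)
a=viewer.read_camera("side")[140:290,280:440,::-1];b=viewer.read_camera("top")[130:280,290:450,::-1]
cv2.imwrite("pics/c3.png",cv2.convertScaleAbs(cv2.resize(cv2.hconcat([a,b]),None,fx=2.5,fy=2.5,interpolation=cv2.INTER_CUBIC),alpha=1.5,beta=20))
E
```

```text
t 15.925 stand pos mm [-51.5 -74.6 109.3] rpy [-3.141e+00  1.000e-03  2.792e+00] F stand [ 0.26 -0.72  0.27]
delta cm [0.36 0.27 7.33] dr deg [-0.   0.1  0. ]
```

View pics/c3.png

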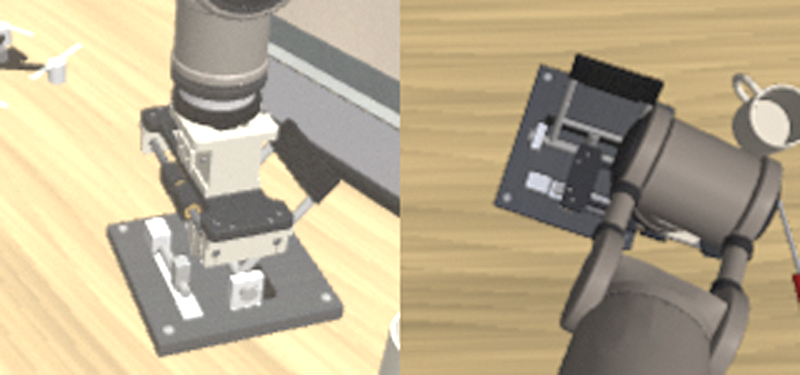

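The rail is at the far stop (side crop (310,160)), and the hand is above the slot's −y end. I'll descend beside the knob.

Emit:
step_arm([
  {"delta_pos": [0.3,0,1.5],"dr": [0,0,0],"fingers": 1},
  {"delta_pos": [0.3,0,3.3],"dr": [0,0,0],"fingers": 1},
  {"delta_pos": [0.3,0,5.1],"dr": [0,0,0],"fingers": 1},
  {"delta_pos": [0.3,0,6.7],"dr": [0,0,0],"fingers": 1},
  {"delta_pos": [0.3,0,7.2],"dr": [0,0,0],"fingers": 1},
])

```text
time: 16.65
tool_pos: [0.4806, -0.161, 0.0372]
tool_rot: [3.142, -0.0, 2.792]
contact_force: [-0.3, -1.0, -0.2]
opening: 0.0009
grip_force: 0.0
```

Emit:
step_arm([
  {"delta_pos": [0,0.15,0],"dr": [0,0,0],"fingers": 1},
  {"delta_pos": [0,0.35,0],"dr": [0,0,0],"fingers": 1},
  {"delta_pos": [0,0.55,0],"dr": [0,0,0],"fingers": 1},
  {"delta_pos": [0,0.75,0],"dr": [0,0,0],"fingers": 1},
  {"delta_pos": [0,0.9,0],"dr": [0,0,0],"fingers": 1},
])

```text
time: 17.27
tool_pos: [0.484, -0.1522, 0.0372]
tool_rot: [3.142, 0.0, 2.793]
contact_force: [0.6, -0.1, -0.4]
opening: 0.0006
grip_force: 0.0
```

```bash
python3 -c "
from h import *
go(-55,-27,37)"
```

```text
t 17.275 stand pos mm [-54.1 -64.7  37.2] rpy [3.142 0.    2.793] F stand [ 0.54  0.14 -0.37]
delta cm [0.09 3.77 0.02] dr deg [0.  0.  0.1]
```

Emit:
step_arm([
  {"delta_pos": [0,0.25,0],"dr": [0,0,0],"fingers": 1},
  {"delta_pos": [0,0.5,0],"dr": [0,0,0],"fingers": 1},
  {"delta_pos": [0,0.75,0],"dr": [0,0,0],"fingers": 1},
  {"delta_pos": [0,1.0,0],"dr": [0,0,0],"fingers": 1},
  {"delta_pos": [0,1.2,0],"dr": [0,0,0],"fingers": 1},
])

```text
time: 17.9
tool_pos: [0.4881, -0.1409, 0.0371]
tool_rot: [3.142, 0.0, 2.793]
contact_force: [-0.5, -0.2, 0.2]
opening: 0.0001
grip_force: 0.0
```

Emit:
step_arm([
  {"delta_pos": [0,0.25,0],"dr": [0,0,0],"fingers": 1},
  {"delta_pos": [0,0.5,0],"dr": [0,0,0],"fingers": 1},
  {"delta_pos": [0,0.75,0],"dr": [0,0,0],"fingers": 1},
  {"delta_pos": [0,1.0,0],"dr": [0,0,0],"fingers": 1},
  {"delta_pos": [0,1.2,0],"dr": [0,0,0],"fingers": 1},
])

```text
time: 18.52
tool_pos: [0.4922, -0.1297, 0.0371]
tool_rot: [3.142, 0.0, 2.793]
contact_force: [-1.1, -2.4, 0.1]
opening: 0.0002
grip_force: 1.3
```

```bash
python3 -c "
from h import *
state()"
```

```text
t 18.525 stand pos mm [-54.1 -40.7  37.1] rpy [3.142 0.    2.793] F stand [-0.25 -2.65  0.08]
```

Emit:
step_arm([
  {"delta_pos": [0,0.15,0],"dr": [0,0,0],"fingers": 1},
  {"delta_pos": [0,0.3,0],"dr": [0,0,0],"fingers": 1},
  {"delta_pos": [0,0.45,0],"dr": [0,0,0],"fingers": 1},
  {"delta_pos": [0,0.6,0],"dr": [0,0,0],"fingers": 1},
  {"delta_pos": [0,0.8,0],"dr": [0,0,0],"fingers": 1},
])

```text
time: 19.15
tool_pos: [0.4949, -0.1222, 0.0371]
tool_rot: [3.142, 0.0, 2.792]
contact_force: [-1.0, -2.4, 0.4]
opening: 0.0001
grip_force: 1.3
```

Emit:
step_arm([
  {"delta_pos": [0,0.1,0],"dr": [0,0,0],"fingers": 1},
  {"delta_pos": [0,0.2,0],"dr": [0,0,0],"fingers": 1},
  {"delta_pos": [0,0.3,0],"dr": [0,0,0],"fingers": 1},
  {"delta_pos": [0,0.3,0],"dr": [0,0,0],"fingers": 1},
  {"delta_pos": [0,0.3,0],"dr": [0,0,0],"fingers": 1},
])

```text
time: 19.77
tool_pos: [0.4959, -0.1194, 0.0371]
tool_rot: [3.141, 0.0, 2.792]
contact_force: [-0.3, -1.7, -0.8]
opening: -0.0
grip_force: 0.7
```

```bash
python3 -c "
from h import *
state()"
```

```text
t 19.775 stand pos mm [-54.2 -29.8  37.1] rpy [3.141 0.    2.792] F stand [ 0.35 -1.73 -0.84]
```

Emit:
step_arm([
  {"delta_pos": [0,0.1,0],"dr": [0,0,0],"fingers": 1},
  {"delta_pos": [0,0.2,0],"dr": [0,0,0],"fingers": 1},
  {"delta_pos": [0,0.25,0],"dr": [0,0,0],"fingers": 1},
  {"delta_pos": [0,0.25,0],"dr": [0,0,0],"fingers": 1},
  {"delta_pos": [0,0.25,0],"dr": [0,0,0],"fingers": 1},
])

```text
time: 20.4
tool_pos: [0.4968, -0.1171, 0.0371]
tool_rot: [3.141, 0.0, 2.792]
contact_force: [0.5, -2.1, 0.7]
opening: 0.0004
grip_force: 0.9
```

Emit:
step_arm([
  {"delta_pos": [0,0.1,0],"dr": [0,0,0],"fingers": 1},
  {"delta_pos": [0,0.2,0],"dr": [0,0,0],"fingers": 1},
  {"delta_pos": [0,0.25,0],"dr": [0,0,0],"fingers": 1},
  {"delta_pos": [0,0.25,0],"dr": [0,0,0],"fingers": 1},
  {"delta_pos": [0,0.25,0],"dr": [0,0,0],"fingers": 1},
])

```text
time: 21.02
tool_pos: [0.4975, -0.1152, 0.0371]
tool_rot: [-3.141, 0.0, 2.793]
contact_force: [-1.6, -5.2, 0.3]
opening: 0.0008
grip_force: 2.5
```

Emit:
step_arm([
  {"delta_pos": [0,0.05,0],"dr": [0,0,0],"fingers": 1},
  {"delta_pos": [0,0.1,0],"dr": [0,0,0],"fingers": 1},
  {"delta_pos": [0,0.1,0],"dr": [0,0,0],"fingers": 1},
  {"delta_pos": [0,0.1,0],"dr": [0,0,0],"fingers": 1},
  {"delta_pos": [0,0.1,0],"dr": [0,0,0],"fingers": 1},
])

```text
time: 21.65
tool_pos: [0.4976, -0.115, 0.0372]
tool_rot: [-3.14, -0.0, 2.793]
contact_force: [-3.3, -9.3, -0.1]
opening: 0.0002
grip_force: 4.7
```

The bolt is firm on its stop: 10 N with no further travel. I'll retreat −y, then up.

Emit:
step_arm([
  {"delta_pos": [0,-0.4,0],"dr": [0,0,0],"fingers": 1},
  {"delta_pos": [0,-1.2,0],"dr": [0,0,0],"fingers": 1},
  {"delta_pos": [0,-2.2,0],"dr": [0,0,0],"fingers": 1},
  {"delta_pos": [0,-3,-1],"dr": [0,0,0],"fingers": 1},
  {"delta_pos": [0,-3,-4],"dr": [0,0,0],"fingers": 1},
])

```text
time: 22.28
tool_pos: [0.4866, -0.1425, 0.077]
tool_rot: [3.141, -0.003, 2.791]
contact_force: [-0.1, 0.4, 1.1]
opening: 0.001
grip_force: 0.0
```

Emit:
step_arm([
  {"delta_pos": [0,0,-4],"dr": [0,0,0],"fingers": 1},
  {"delta_pos": [2,0,-8],"dr": [0,0,0],"fingers": 1},
  {"delta_pos": [5,0,-11],"dr": [0,0,0],"fingers": 1},
  {"delta_pos": [8,0,-12],"dr": [0,0,0],"fingers": 1},
  {"delta_pos": [8,0,-12],"dr": [0,0,0],"fingers": 1},
])

```text
time: 22.9
tool_pos: [0.4115, -0.1145, 0.1987]
tool_rot: [-3.142, 0.002, 2.792]
contact_force: [-0.5, -0.0, -0.3]
opening: 0.0003
grip_force: 0.0
```

```bash
python3 - <<'E'
from h import *
import cv2
o,_=state();print(abs(o["qvel"]).max())
a=viewer.read_camera("side")[140:290,280:440,::-1];b=viewer.read_camera("top")[130:280,290:450,::-1]
cv2.imwrite("pics/c4.png",cv2.convertScaleAbs(cv2.resize(cv2.hconcat([a,b]),None,fx=2.5,fy=2.5,interpolation=cv2.INTER_CUBIC),alpha=1.5,beta=20))
E
```

```text
t 22.9 stand pos mm [-135.1  -54.1  198.7] rpy [-3.142e+00  2.000e-03  2.792e+00] F stand [-0.42 -0.17 -0.26]
0.05682516773285788
```

View pics/c4.png

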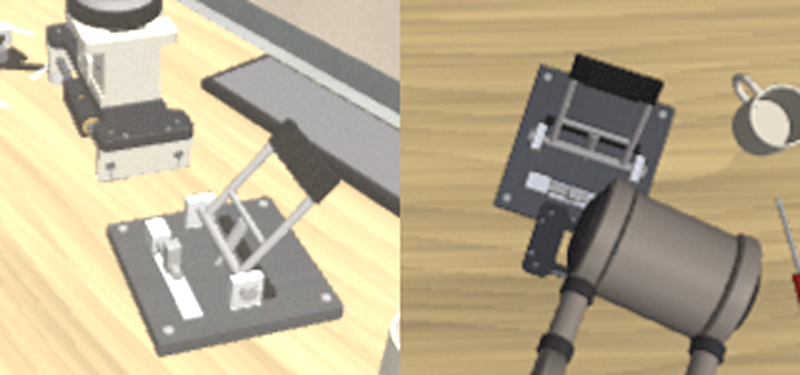

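The prop rests on its far stop at (305,160). The knob has moved next to the keeper, at (174,255), and the hand is clear. Handing in.

```bash
python3 -c "
from cell import robot
print(robot.hand_in())"
```

```text
the job is handed in; nothing more can be done
None
```

The job is handed in at about 23 s, though the hand-in returned no verdict: the prop snapped onto its far stop, its rail was pressed there at about 12 N for over half a second, then the bolt was pushed home to a firm stop (10 N, no further travel); the highest force I read was about 19 N, on the first push, which jammed.

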